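Seat a label holder in the shelf-edge rail and hold it home

ROBOT

A 6-joint arm with a two-finger parallel gripper is mounted at the origin on a cart in front of the work surface, level with it; the furniture and walls round the work are solid. World frame = base frame: x ahead of the robot, y to its left, z up, the work surface at z = 0. Lengths are in m, angles in degrees, forces in N, time in s.
With the tool pointing down it reaches from about 0.275 to 0.775 m from the base axis. Payload 14.6 kg.
Tool frame: the origin (TCP) lies on the centre line of the jaws, within the pads' length; the fingertips stand 17 mm ahead of it and the grasp point (between the pads) lies 2 mm behind it; z points along the fingers, y is the direction in which the jaws open and shut (so a half turn about z gives the same grasp; the last joint's range is limited). The gripper opens to 85 mm and grips with 20 to 120 N. Pads are 22 mm wide; open, the fingers measure 114 mm over their backs; the gripper's body (76 mm by 85 mm) begins 54 mm behind the grasp point. The pads swing forward as they close: fully open they stand 13 mm farther back than shut.
Start: joints at [-8.898, 15.075, -2.767, 72.158, 0, 81.102], TCP at [0.525, -0, 0.248] pointing down, gripper open.
Joint ranges: [-151.79, 151.79], [-50.71, 97.33], [-67.44, 78.34], [-121.81, 120.89], [-77.56, 73.72], [-180, 180]. Speed limits (degrees/s): [108.29, 108.29, 147.25, 159.86, 180, 180].

INTERFACE

Orientations are given as [roll, pitch, yaw] about the fixed x, y, z axes, in that order (R = Rz(yaw) Ry(pitch) Rx(roll)).
In Python, from rig import bot gives the robot as it stands.
- The arm moves only by the tool drive_tool, never from a script. Its argument "motion" is a list of rows, each an object with "angular": the turn, a rotation vector about the tool's x, y, z in degrees, a list of three; "dp": the shift along the tool's x, y, z in cm, a list of three; "fingers": the finger opening in cm, from 0 to 8.54. In form: [{"angular": [ax, ay, az], "dp": [x, y, z], "fingers": fingers}, ...]. A call has 1 to 5 rows; each row shifts and turns the pose as measured when the row begins, along the tool's axes as they then stand; what a row does not reach is not made up. A row lasts 1/10 s, in which the tool goes at most 50 mm and 8.59 degrees, less where a joint would pass 70% of its speed; a pose out of reach is approached as far as the arm can. A call is refused whole if a number of a shift passes 5 or a number of a turn 8.59, either way. A call with a gripper value outside its range is refused whole. The fingers move at their own pace and stop on an object; the grip force is fixed at half the most. Time passes only in rows, so rows that do not move let the fingers close. It gives the time, the measured TCP pose, the force and the opening at its end, in the units of the state.
- bot.get_obs(): the state, without advancing time (a new reading comes with each control period).
- bot.camera(name): name is "scene" or "side" or "wrist"; returns (picture, depth): 480x640x3 uint8, blue, green, red; 480x640 float32, m along the optical axis (not along the pixel's ray), 0 where there is no reading.
- bot.calibration(name): a dict with "camera_matrix" (3x3 intrinsics, pixels), "k1" (the pictures are not rectified: a ray, as slopes to the right and down, at radius r is drawn at 1 + k1 r^2 times it, then the intrinsics apply), "rvec" (rotation vector, rad) and "tvec" (3), from world to camera coordinates, as OpenCV has them. Camera axes: x right, y down, z forward; pixel columns grow to the right and rows downward; lengths in m; the calibration is good to about 2 mm. A picture is of the moment at which its call begins: read the wrist's pose just before it. calibration takes no time and is no camera call; for the wrist camera it gives the pose at the moment of the call.
- bot.close_job(): hands the job in, once; it reports no verdict.
The state is a dict: "time": time; "joint_pos": joint angles; "dq": joint speeds; "tau": joint torques, N m; "tcp_pos": TCP position; "tcp_rot": TCP orientation; "ft_force": force on the tool from outside, world axes, zero at the start; "torque": the same for the moment, N m; "grip_width": finger opening in m.
Only numpy, scipy, OpenCV 4.12 (cv2) and the standard library are available. Lean on these libraries where they do the work, as an engineer would, in place of code of your own. Each camera call takes 0.05 s, during which the arm holds its last target. There are 200 camera calls.

TASK

Put the green label holder into the rail along the front edge of the little bottle shelf: set its foot down in the open bay at the right-hand end, slide it to the left along the rail under the turned-in lips until it meets the orange spring clip, and push it fully home against the spring. The spring would push it out again, so finish while still holding it pressed home with the gripper, ready for a colleague to put in the locking screw. Leave the yellow holder, the bottles on the shelf, the roll of tape and the glass beaker where they are.

Things in the scene. Friction and masses are not known exactly. Their poses are not given: they have to be found in the camera images.
- green_holder_grip (a point): holder to be fitted, plastic, with a green foot and grip tab and a green band on the white label of its grey plate; 0.12 kg. This point: middle of its grip tab, 70 mm above its underside (tab 12 (x) x 26 (y) mm, from 45 to 95 mm above the underside). Axes: label faces -x, z up. It starts standing on the bench to the left or right of the shelf, yaw within 0.5 rad.
- green_holder_foot (a point): centre of the underside of the green holder, same axes. Its foot is 28 (x) x 60 (y) x 6 mm high; the upright plate on it is 6 (x) x 50 (y) mm and reaches 47 mm above the underside; the grip tab stands on that.
- yellow_holder_grip (a point): middle of the grip tab of the other holder, of the same shape in yellow; to be left alone.
- label_shelf: blue-painted bench-top bottle shelf, fixed, 270 mm long, with an aluminium rail along its front edge. Origin: on the bench, under the rail's centre line, half-way along it. x away from the robot, y to its left along the rail, z up. The rail runs along y at x = 0, its floor 40 mm above the bench. The bottle board behind it (x = 22 to 146 mm) is 50 mm above the bench.
- bay (a point): middle of the rail's open bay (shelf y = -92 mm), on the rail floor, shelf's axes: the place to set the foot down. The bay runs from y = -135 to -53 mm in the shelf's frame, open above and at its right end, 44 mm wide between sides 8 to 10 mm high; from -53 to -25 mm the sides funnel in to 34 mm apart.
- home (a point): where the centre of the holder's underside is when fully home (shelf y = +55 mm, on the rail floor), shelf's axes. From shelf y = -14 mm (flared from -33) to +122 mm two turned-in lips 4 mm thick cover the rail, 10.5 mm above its floor, with a slot 12 mm wide between them for the plate. The foot has 3 mm play each side, 4.5 mm above.
- clip (a joint): travel in m of the orange spring clip in the closed left end of the rail: 0 at rest, 0.010 at its hard stop, pushed along the shelf's +y. The holder touches it 10 mm before home. The spring pushes back with 2 N at rest, 7 N fully home. A small orange tab on it stands up through the slot.
- amber_bottle: amber reagent bottle with blue cap, 56 mm across, 105 mm tall, standing on the bottle board about 95 mm behind the rail line; origin at the centre of its base; leave alone.
- pink_bottle: clear reagent bottle with pink content and blue cap, 56 mm across, 105 mm tall, on the bottle board about 95 mm behind the rail line; origin at the centre of its base; leave alone.
- autoclave_tape: roll of beige tape lying flat on the bench, 104 mm across, 25 mm high; origin at the centre of its underside; leave alone.
- beaker_glass: small clear beaker on the bench at the back, 57 mm across, 70 mm tall; origin at the centre of its base; leave alone.
Not all that is in view belongs to the job. Of the things like the part that bears green_holder_grip, leave any that is blue or pink; of the rest the smaller one is meant.

How it is judged:
By the outcome, as a careful person would: the job done as asked, in the order asked, and still so for the second after the job is handed in, while the arm keeps its last pose, push and grip.
It also fails if it takes over 42 s, if anything falls off the work surface, if the arm or the gripper's body presses on something with over 40 N, if the wrist force passes 120 N, or if a joint passes its speed limit or range.

## Working session

There is one attempt and no reset: what is moved stays moved. The work goes in short steps, Python scripts to look and compute and a tool call to move; the robot and the scene stay as the last step left them, time stands still between calls to the robot, and variables do not carry over. Pictures are saved under pics/ and viewed, about 8 in all and at most 12, crops included, and the job is handed in when it is done.

Besides the shell and the picture viewer there is one more tool, called after "Emit:" as a command line: name --argument value ..., lists and objects as JSON in quotes. drive_tool: Moves the arm, as the interface text tells. Its arguments: {"type":"object","properties":{"motion":{"type":"array"}},"required":["motion"]}

```bash
ls; mkdir -p pics
cat > h.py <<'E'
import numpy as np, cv2
from rig import bot
def cal(n):
    c=bot.calibration(n); K=np.array(c["camera_matrix"],float); R=cv2.Rodrigues(np.array(c["rvec"],float))[0]; t=np.array(c["tvec"],float).ravel()
    return K,float(c["k1"]),R,t
def slopes(uv,K,k1):
    d=(np.atleast_2d(uv)-K[:2,2])/[K[0,0],K[1,1]]; s=d.copy()
    for _ in range(20): s=d/(1+k1*(s**2).sum(1,keepdims=True))
    return s
def pts(uv,z,C):   # depth z along the optical axis
    K,k1,R,t=C; s=slopes(uv,K,k1); P=np.c_[s,np.ones(len(s))]*np.reshape(z,(-1,1))
    return (P-t)@R
def plane(uv,h,C): # ray to world height h
    K,k1,R,t=C; s=slopes(uv,K,k1); d=np.c_[s,np.ones(len(s))]@R; o=-R.T@t
    return o+d*((h-o[2])/d[:,2:])
def proj(P,C):
    K,k1,R,t=C; p=np.atleast_2d(P)@R.T+t; s=p[:,:2]/p[:,2:]; s=s*(1+k1*(s**2).sum(1,keepdims=True)); return s*[K[0,0],K[1,1]]+K[:2,2]
E
python3 - <<'E'
from h import *
print(bot.get_obs())
ims=[]
for n in("scene","side","wrist"):
    C=cal(n); im,d=bot.camera(n); np.savez(f"{n}0.npz",im=im,d=d); cv2.imwrite(f"pics/{n}0.png",im)
    print(n,C[0].tolist(),C[1],-C[2].T@C[3],C[2][2])
E
```

```text
pics
{'time': 0.0, 'joint_pos': array([-8.89765954e+00,  1.50973859e+01, -2.80427549e+00,  7.21569586e+01,
        1.41313596e-03,  8.11031737e+01]), 'dq': array([-0.01809614, -0.00595545, -0.02180491,  0.08942798,  0.04350417,
        0.12092066]), 'tau': array([ 6.28219332e-04, -6.37613010e+01,  3.84567368e+01,  1.37825581e-02,
        8.02127857e-07, -5.80562346e-05]), 'tcp_pos': array([5.24747958e-01, 4.43742562e-05, 2.47834900e-01]), 'tcp_rot': array([-1.79942304e+02, -1.04620437e-02,  8.99991608e+01]), 'ft_force': array([0.23238209, 0.33374711, 0.63457245]), 'torque': array([ 0.03098994, -0.01146456, -0.0354043 ]), 'grip_width': 0.08527568083340732}
scene [[506.0674025097009, 0.0, 313.7105263525837], [0.0, 506.0674025097009, 231.3840552566414], [0.0, 0.0, 1.0]] -0.07718925533287056 [-0.08770765 -0.48049302  0.8067588 ] [ 0.57342262  0.43212307 -0.69602885]
side [[554.1334501414957, 0.0, 320.95081685355217], [0.0, 554.1334501414957, 239.94222973877012], [0.0, 0.0, 1.0]] -0.16368540969429488 [-0.14348489 -1.14146792  0.69865023] [ 0.44077352  0.78792962 -0.42998328]
wrist [[359.51724644892613, 0.0, 318.32641482696147], [0.0, 359.51724644892613, 239.06280091604083], [0.0, 0.0, 1.0]] -0.0733601394272519 [0.52365981 0.07992188 0.37352065] [-6.52794912e-04 -3.14942964e-01 -9.49110375e-01]
```

View pics/scene0.png

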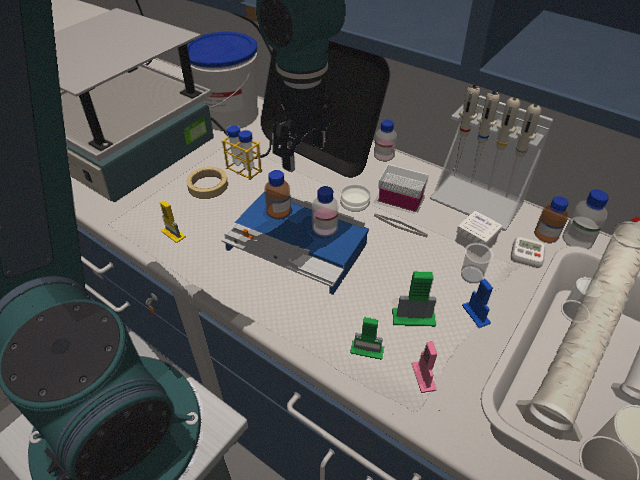

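View pics/side0.png

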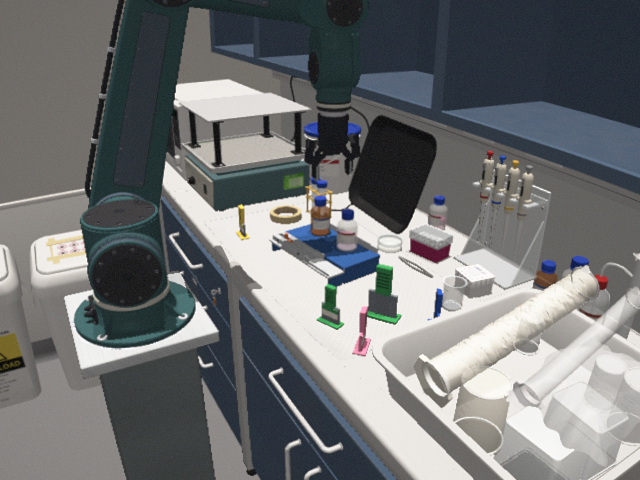

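Candidates in scene: small green (369,338), large green (415,300), blue (480,303), pink (426,367), yellow (170,222). By the description I choose the small green one at (369,338). Next I measure it and the shelf and take a close crop.

Run:
```python
from h import *
C=cal("scene"); z=np.load("scene0.npz"); im,d=z["im"],z["d"]
hsv=cv2.cvtColor(im,cv2.COLOR_BGR2HSV)
def comps(name,lo,hi,amin=15,roi=None):
    m=cv2.inRange(hsv,lo,hi)
    n,L,S,c=cv2.connectedComponentsWithStats(m)
    for i in range(1,n):
        if S[i,4]<amin: continue
        v,u=np.nonzero((L==i)&(d>0))
        if len(u)<10: continue
        P=pts(np.c_[u,v],d[v,u],C)
        if abs(np.median(P[:,2]))>.25 or P[:,0].max()>1: continue
        print(name,c[i].round(),S[i,4],"min",np.percentile(P,2,0).round(3),"max",np.percentile(P,98,0).round(3))
comps("green",(50,120,40),(75,255,255))
comps("yellow",(22,150,80),(32,255,255))
comps("orange",(5,150,100),(16,255,255))
comps("blue",(100,140,40),(120,255,255),60)
a=cv2.resize(im[305:375,330:450],None,fx=5,fy=5,interpolation=cv2.INTER_CUBIC)
b=cv2.resize(im[190:300,210:380],None,fx=4,fy=4,interpolation=cv2.INTER_CUBIC)
cv2.imwrite("pics/cropA.png",a); cv2.imwrite("pics/cropB.png",b)
```

```text
green [420. 286.] 509 min [ 0.479 -0.298  0.068] max [ 0.502 -0.267  0.133]
green [413. 320.] 403 min [ 0.459 -0.322  0.004] max [ 0.517 -0.242  0.012]
green [369. 330.] 334 min [ 0.37  -0.264  0.035] max [ 0.385 -0.234  0.097]
green [366. 352.] 229 min [ 0.359 -0.276  0.003] max [ 0.395 -0.22   0.01 ]
yellow [247. 155.] 30 min [0.628 0.262 0.056] max [0.652 0.269 0.094]
yellow [168. 213.] 163 min [0.372 0.259 0.036] max [0.383 0.286 0.097]
yellow [173. 235.] 122 min [0.364 0.245 0.004] max [0.39  0.302 0.009]
orange [550. 239.] 21 min [ 0.85  -0.44   0.009] max [ 0.862 -0.424  0.023]
blue [221.  49.] 1983 min [0.73  0.426 0.211] max [0.915 0.611 0.224]
blue [387. 126.] 132 min [0.907 0.025 0.087] max [0.935 0.053 0.109]
blue [239. 134.] 247 min [0.638 0.271 0.108] max [0.665 0.335 0.125]
blue [276. 178.] 206 min [0.523 0.075 0.137] max [0.553 0.104 0.158]
blue [325. 194.] 213 min [ 0.539 -0.04   0.137] max [ 0.569 -0.012  0.158]
blue [597. 199.] 331 min [ 0.883 -0.5    0.113] max [ 0.92  -0.466  0.141]
blue [309. 234.] 3560 min [ 0.467 -0.116  0.013] max [0.598 0.15  0.053]
blue [559. 204.] 213 min [ 0.862 -0.433  0.085] max [ 0.892 -0.404  0.108]
blue [479. 304.] 733 min [ 0.554 -0.402  0.004] max [ 0.585 -0.353  0.096]
```

View pics/cropA.png

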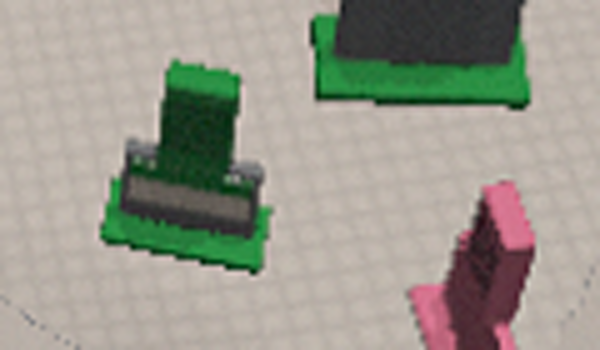

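View pics/cropB.png

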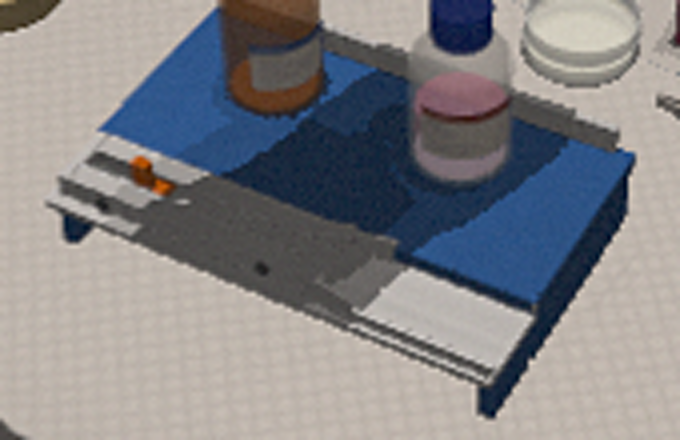

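The crop shows the small green holder with its label facing the robot: tab at about (370,326), front foot edge from (351,353) to (382,359). In crop B the blue board's front edge runs from (235,222) to (342,266). The clip tab is at about (247,233) and the open bay is on the right.

Run:
```python
from h import *
C=cal("scene"); z=np.load("scene0.npz"); im,d=z["im"],z["d"]
hsv=cv2.cvtColor(im,cv2.COLOR_BGR2HSV)
A=lambda l:np.array(l)/5+[330,305]
B=lambda l:np.array(l)/4+[210,190]
print("foot front bottom",plane(A([(105,243),(258,272)]),0,C).round(4))
print("foot top corners L,R front",plane(A([(105,233),(262,260)]),.006,C).round(4))
print("tab top FL FR BR BL",plane(A([(163,88),(236,98),(240,72),(172,62)]),.095,C).round(4))
v,u=np.nonzero((cv2.inRange(hsv,(50,120,40),(75,255,255))>0)&(d>0)); P=pts(np.c_[u,v],d[v,u],C)
s=(P[:,2]>.09)&(P[:,0]<.42); print("top pts",s.sum(),P[s].mean(0).round(4))
s=(P[:,2]<.012)&(P[:,0]<.42); print("foot rect",cv2.minAreaRect(P[s][:,:2].astype(np.float32)))
print("board FR BR FL BL",plane(B([(530,303),(632,158),(100,130),(215,10)]),.05,C).round(4))
print("rail bay: right end front outer, inner floor FR corner",plane(B([(490,380),(47,203)]),.049,C).round(4))
v,u=np.nonzero((cv2.inRange(hsv,(100,140,20),(120,255,255))>0)&(d>0)); P=pts(np.c_[u,v],d[v,u],C)
s=(abs(P[:,2]-.05)<.006)&(P[:,0]<.7)&(abs(P[:,1])<.25); r=cv2.minAreaRect(P[s][:,:2].astype(np.float32)); print("board",s.sum(),np.median(P[s][:,2]),r,cv2.boxPoints(r))
m=cv2.inRange(hsv,(3,150,80),(16,255,255)); m[:215]=0;m[250:]=0;m[:,:230]=0;m[:,270:]=0
v,u=np.nonzero((m>0)&(d>0));print("orange",pts(np.c_[u,v],d[v,u],C).round(3))
```

```text
foot front bottom [[ 0.3577 -0.2274  0.    ]
 [ 0.3803 -0.2793  0.    ]]
foot top corners L,R front [[ 0.3579 -0.2269  0.006 ]
 [ 0.3819 -0.2794  0.006 ]]
tab top FL FR BR BL [[ 0.368  -0.2392  0.095 ]
 [ 0.3791 -0.2616  0.095 ]
 [ 0.3892 -0.257   0.095 ]
 [ 0.379  -0.2358  0.095 ]]
top pts 93 [ 0.3783 -0.2484  0.0946]
foot rect ((0.37751641869544983, -0.24763497710227966), (0.025330929085612297, 0.057970620691776276), 22.88412094116211)
board FR BR FL BL [[ 0.4901 -0.1164  0.05  ]
 [ 0.6093 -0.1019  0.05  ]
 [ 0.4566  0.1459  0.05  ]
 [ 0.572   0.1617  0.05  ]]
rail bay: right end front outer, inner floor FR corner [[ 0.4379 -0.1285  0.049 ]
 [ 0.3989  0.1307  0.049 ]]
board 3291 0.050468498063217467 ((0.5316635370254517, 0.023280054330825806), (0.12627087533473969, 0.26988521218299866), 8.585104942321777) [[ 0.44909152  0.14728591]
 [ 0.4893795  -0.1195753 ]
 [ 0.6142355  -0.1007258 ]
 [ 0.57394755  0.1661354 ]]
orange [[0.441 0.102 0.067]
 [0.442 0.101 0.067]
 [0.435 0.1   0.07 ]
 [0.438 0.1   0.068]
 [0.439 0.098 0.068]
 [0.44  0.096 0.068]
 [0.435 0.101 0.066]
 [0.435 0.098 0.068]
 [0.436 0.095 0.069]
 [0.44  0.096 0.065]
 [0.443 0.097 0.063]
 [0.435 0.101 0.064]
 [0.437 0.1   0.062]
 [0.435 0.095 0.067]
 [0.438 0.094 0.065]
 [0.436 0.102 0.059]
 [0.435 0.098 0.062]
 [0.436 0.096 0.062]
 [0.438 0.094 0.062]
 [0.435 0.099 0.059]
 [0.436 0.096 0.06 ]
 [0.438 0.096 0.058]
 [0.441 0.096 0.056]
 [0.434 0.097 0.058]
 [0.436 0.097 0.057]
 [0.438 0.096 0.055]
 [0.445 0.094 0.051]
 [0.447 0.093 0.05 ]
 [0.448 0.091 0.051]
 [0.44  0.095 0.051]
 [0.444 0.097 0.047]
 [0.443 0.093 0.05 ]
 [0.444 0.091 0.05 ]
 [0.447 0.09  0.049]
 [0.447 0.088 0.049]
 [0.439 0.092 0.051]
 [0.441 0.091 0.049]
 [0.443 0.09  0.048]
 [0.446 0.089 0.047]
 [0.448 0.089 0.045]
 [0.441 0.088 0.049]
 [0.444 0.088 0.046]]
```

Holder centre is about (0.378,-0.248) with yaw about 23.5°; tab top is at 95 mm, as expected. Shelf origin is about (0.4485,0.011) with yaw about 8°, and the clip tab at x=0 agrees. Moving over the holder.

Emit:
drive_tool --motion '[{"angular": [0,0,0],"dp": [-4.1,-2.4,0.6],"fingers": 8.5},{"angular": [0,0,0],"dp": [-4.1,-2.4,0.6],"fingers": 8.5},{"angular": [0,0,0],"dp": [-4.1,-2.4,0.6],"fingers": 8.5},{"angular": [0,0,0],"dp": [-4.1,-2.4,0.6],"fingers": 8.5},{"angular": [0,0,0],"dp": [-4.1,-2.4,0.6],"fingers": 8.5}]'

```text
time: 0.65
tcp_pos: [0.4036, -0.2071, 0.2162]
tcp_rot: [180.0, -0.0, 90.6]
ft_force: [1.6, -0.6, -1.2]
grip_width: 0.0849
```

```bash
cat >> h.py <<'E'
from scipy.spatial.transform import Rotation as Ro
def delta(p,yaw):
    o=bot.get_obs(); R=Ro.from_euler("xyz",o["tcp_rot"],degrees=True)
    T=Ro.from_euler("xyz",[180,0,yaw],degrees=True)
    print("t",round(o["time"],2),"pos",o["tcp_pos"].round(4),"rot",o["tcp_rot"].round(1),"F",o["ft_force"].round(1),"w",round(o["grip_width"],4))
    print("dp cm",(R.inv().apply(np.array(p)-o["tcp_pos"])*100).round(2),"turn",np.degrees((R.inv()*T).as_rotvec()).round(2))
E
python3 -c "
from h import *
delta([.378,-.248,.17],113.5)"
```

```text
t 0.65 pos [ 0.4036 -0.2071  0.2162] rot [180.   -0.   90.6] F [ 1.6 -0.6 -1.2] w 0.0849
dp cm [-4.07 -2.6   4.62] turn [ 1.000e-02 -4.000e-02 -2.293e+01]
```

Emit:
drive_tool --motion '[{"angular": [0,0,0],"dp": [-4.1,-2.6,0],"fingers": 8.5},{"angular": [0,0,-7.6],"dp": [0,0,1.0],"fingers": 8.5},{"angular": [0,0,-7.6],"dp": [0,0,1.0],"fingers": 8.5},{"angular": [0,0,-7.6],"dp": [0,0,0.5],"fingers": 8.5},{"angular": [0,0,0],"dp": [0,0,0],"fingers": 8.5}]'

```text
time: 1.15
tcp_pos: [0.3724, -0.2553, 0.1892]
tcp_rot: [-179.9, -0.1, 113.5]
ft_force: [-0.3, 0.1, 0.2]
grip_width: 0.0846
```

Run:
```python
from h import *
delta([.378,-.248,.17],113.5)
C=cal("wrist"); im,d=bot.camera("wrist"); cv2.imwrite("pics/w1.png",im); np.savez("w1.npz",im=im,d=d)
hsv=cv2.cvtColor(im,cv2.COLOR_BGR2HSV)
v,u=np.nonzero((cv2.inRange(hsv,(45,100,30),(80,255,255))>0)&(d>0)); P=pts(np.c_[u,v],d[v,u],C)
n=(abs(P[:,0]-.378)<.045)&(abs(P[:,1]+.248)<.045)
for a,b in((.088,.1),(-.005,.013)):
    s=n&(P[:,2]>a)&(P[:,2]<b); print(s.sum(),np.median(P[s][:,2]),cv2.minAreaRect(P[s][:,:2].astype(np.float32)))
q=[[.378,-.248,.095]]; print(proj(q,C))
```

```text
t 1.15 pos [ 0.3724 -0.2553  0.1892] rot [-1.799e+02 -1.000e-01  1.135e+02] F [-0.3  0.1  0.2] w 0.0846
dp cm [0.44 0.81 1.92] turn [-0.06 -0.09  0.04]
41 0.09499831495357552 ((0.37917760014533997, -0.24830393493175507), (0.009217677637934685, 0.023231636732816696), 21.750947952270508)
146 0.006359250078786952 ((0.37899914383888245, -0.24922670423984528), (0.024217693135142326, 0.056127484887838364), 22.718761444091797)
[[333.26660938 243.8492765 ]]
```

View pics/w1.png

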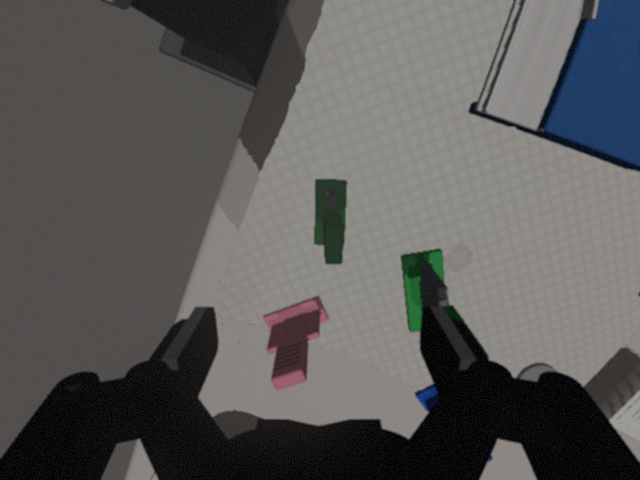

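The wrist view shows the green holder at (330,220), with pink at (295,340) and the large green at (430,290) further from the jaws. Before descending I check clearance to those neighbours in holder axes.

Run:
```python
from h import *
c=np.array([.379,-.2487]); a=np.radians(22.8); ex=np.array([np.cos(a),np.sin(a)]); ey=np.array([-ex[1],ex[0]])
for f in("scene","w1"):
    z=np.load(f+("0" if f=="scene" else "")+".npz"); im,d=z["im"],z["d"]
    if f=="w1":
        C=cal("wrist")
    else: C=cal("scene")
    hsv=cv2.cvtColor(im,cv2.COLOR_BGR2HSV)
    for n,lo,hi in(("pink",(165,60,50),(180,200,255)),("green",(45,100,30),(80,255,255))):
        v,u=np.nonzero((cv2.inRange(hsv,lo,hi)>0)&(d>0)); P=pts(np.c_[u,v],d[v,u],C)
        s=(np.hypot(*(P[:,:2]-c).T)<.16)&(P[:,2]>-.01)&(P[:,2]<.15)&(np.hypot(*(P[:,:2]-c).T)>(0 if n=="pink" else .045))
        Q=P[s]; x=(Q[:,:2]-c)@ex; y=(Q[:,:2]-c)@ey
        if len(Q): print(f,n,"holder x",np.percentile(x,[2,98]).round(3),"y",np.percentile(y,[2,98]).round(3),"z",np.percentile(Q[:,2],[2,98]).round(3))
delta([.379,-.2487,.069],112.8)
```

```text
scene pink holder x [-0.058 -0.011] y [-0.124 -0.088] z [0.004 0.096]
scene green holder x [0.071 0.102] y [-0.113 -0.037] z [0.005 0.132]
w1 pink holder x [-0.057 -0.007] y [-0.115 -0.09 ] z [0.005 0.096]
w1 green holder x [0.07  0.104] y [-0.116 -0.037] z [0.007 0.082]
t 1.2 pos [ 0.3725 -0.2553  0.1895] rot [-1.799e+02 -1.000e-01  1.133e+02] F [ 0.9 -0.8 -0.2] w 0.0853
dp cm [ 0.33  0.87 12.05] turn [-0.06 -0.07  0.49]
```

Emit:
drive_tool --motion '[{"angular": [0,0,0.5],"dp": [0.33,0.87,2.0],"fingers": 7.0},{"angular": [0,0,0],"dp": [0,0,3.5],"fingers": 6.0},{"angular": [0,0,0],"dp": [0,0,2.5],"fingers": 6.0},{"angular": [0,0,0],"dp": [0,0,0],"fingers": 6.0}]'

```text
time: 1.6
tcp_pos: [0.3809, -0.2489, 0.1092]
tcp_rot: [180.0, 0.1, 111.8]
ft_force: [-0.3, 0.6, 0.1]
grip_width: 0.0597
```

```bash
python3 -c "
from h import *
delta([.379,-.2487,.069],112.8)"
```

```text
t 1.6 pos [ 0.3809 -0.2489  0.1092] rot [1.800e+02 1.000e-01 1.118e+02] F [-0.3  0.6  0.1] w 0.0597
dp cm [ 0.1  -0.17  4.02] turn [ 0.04  0.14 -0.95]
```

Emit:
drive_tool --motion '[{"angular": [0,0,-0.9],"dp": [0.1,-0.17,2.0],"fingers": 6.0},{"angular": [0,0,0],"dp": [0,0,2.0],"fingers": 6.0},{"angular": [0,0,0],"dp": [0,0,0],"fingers": 6.0}]'

```text
time: 1.9
tcp_pos: [0.3805, -0.2494, 0.0715]
tcp_rot: [179.9, 0.3, 112.4]
ft_force: [-0.6, 0.2, -0.1]
grip_width: 0.0602
```

```bash
python3 -c "
from h import *
delta([.379,-.2487,.069],112.8)"
```

```text
t 1.9 pos [ 0.3805 -0.2494  0.0715] rot [179.9   0.3 112.4] F [-0.6  0.2 -0.1] w 0.0602
dp cm [ 0.13 -0.11  0.25] turn [ 0.11  0.29 -0.44]
```

Emit:
drive_tool --motion '[{"angular": [0.1,0.3,-0.4],"dp": [0.13,-0.11,0.2],"fingers": 4.0},{"angular": [0,0,0],"dp": [0,0,0],"fingers": 2.5},{"angular": [0,0,0],"dp": [0,0,0],"fingers": 1.5},{"angular": [0,0,0],"dp": [0,0,0],"fingers": 0.5},{"angular": [0,0,0],"dp": [0,0,0],"fingers": 0}]'

```text
time: 2.4
tcp_pos: [0.3808, -0.2501, 0.0741]
tcp_rot: [179.9, 0.2, 112.6]
ft_force: [0.5, 0.1, -0.7]
grip_width: 0.0115
```

Emit:
drive_tool --motion '[{"angular": [0,0,0],"dp": [0,0,0],"fingers": 0},{"angular": [0,0,0],"dp": [0,0,0],"fingers": 0}]'

```text
time: 2.6
tcp_pos: [0.3809, -0.2502, 0.0744]
tcp_rot: [179.9, 0.3, 112.6]
ft_force: [0.1, 1.0, -1.4]
grip_width: 0.0116
```

```bash
python3 -c "
from h import *
delta([.379,-.2487,.069],112.8)"
```

```text
t 2.6 pos [ 0.3809 -0.2502  0.0744] rot [179.9   0.3 112.6] F [ 0.1  1.  -1.4] w 0.0116
dp cm [ 0.21 -0.12  0.54] turn [ 0.13  0.26 -0.2 ]
```

Emit:
drive_tool --motion '[{"angular": [0,0,0],"dp": [0,0,-3.0],"fingers": 0},{"angular": [0,0,0],"dp": [0,0,-4.0],"fingers": 0},{"angular": [0,0,0],"dp": [0,0,-4.0],"fingers": 0},{"angular": [0,0,7.2],"dp": [0,0,0],"fingers": 0},{"angular": [0,0,7.2],"dp": [0,0,0],"fingers": 0}]'

```text
time: 3.1
tcp_pos: [0.3796, -0.2491, 0.1884]
tcp_rot: [179.9, 0.1, 97.9]
ft_force: [-0.5, -0.1, -0.5]
grip_width: 0.0114
```

Run:
```python
from h import *
delta([.461,-.085,.18],98)
```

```text
t 3.1 pos [ 0.3796 -0.2491  0.1884] rot [1.799e+02 1.000e-01 9.790e+01] F [-0.5 -0.1 -0.5] w 0.0114
dp cm [15.15 10.3   0.83] turn [ 0.1   0.11 -0.13]
```

Emit:
drive_tool --motion '[{"angular": [0,0,0],"dp": [3.6,2.45,0],"fingers": 0},{"angular": [0,0,0],"dp": [3.6,2.45,0],"fingers": 0},{"angular": [0,0,0],"dp": [3.6,2.45,0],"fingers": 0},{"angular": [0,0,0],"dp": [3.0,2.1,0],"fingers": 0},{"angular": [0,0,0],"dp": [0,0,0],"fingers": 0}]'

```text
time: 3.6
tcp_pos: [0.4576, -0.0963, 0.1889]
tcp_rot: [179.8, 0.2, 97.3]
ft_force: [-0.6, 0.1, -1.5]
grip_width: 0.0113
```

Run:
```python
from h import *
delta([.461,-.085,.18],98)
C=cal("wrist"); im,d=bot.camera("wrist"); cv2.imwrite("pics/w2.png",im); np.savez("w2.npz",im=im,d=d,R=C[2],t=C[3])
hsv=cv2.cvtColor(im,cv2.COLOR_BGR2HSV)
v,u=np.nonzero((cv2.inRange(hsv,(100,140,20),(120,255,255))>0)&(d>0)); P=pts(np.c_[u,v],d[v,u],C)
s=(abs(P[:,2]-.05)<.005)&(P[:,0]<.7)&(abs(P[:,1])<.25); P=P[s]
print(len(P),np.median(P[:,2]),P.min(0),P.max(0))
```

```text
t 3.6 pos [ 0.4576 -0.0963  0.1889] rot [179.8   0.2  97.3] F [-0.6  0.1 -1.5] w 0.0113
dp cm [1.09 0.47 0.89] turn [ 0.19  0.2  -0.75]
32271 0.05003619648505502 [ 0.46668259 -0.11647132  0.04655695] [0.61080584 0.08219166 0.05449535]
```

View pics/w2.png

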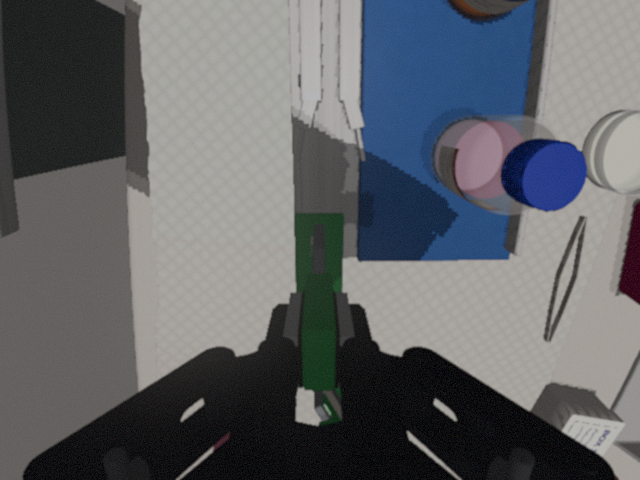

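The view shows the held holder's green foot at (318,250), and ahead of it the rail: bay walls, funnel at v≈100–150 and slot at u≈322–340 for v<100. The blue board's front edge is at u≈360 and its right end at v≈260. Now fitting the shelf frame and the foot.

```bash
cat > m2.py <<'E'
from h import *
z=np.load("w2.npz"); im,d=z["im"],z["d"]; C=cal("wrist"); C=(C[0],C[1],z["R"],z["t"])
hsv=cv2.cvtColor(im,cv2.COLOR_BGR2HSV); m=cv2.inRange(hsv,(100,140,20),(120,255,255))
e=np.array([(np.nonzero(m[v,330:420])[0][0]+330-.5,v) for v in list(range(5,100,3))+list(range(165,255,3))])
L=plane(e,.05,C); vx,vy,x0,y0=cv2.fitLine(L[:,:2].astype(np.float32),cv2.DIST_HUBER,0,.001,.001).ravel()
if vy<0: vx,vy=-vx,-vy
yaw=np.degrees(np.arctan2(-vx,vy)); n=np.array([vy,-vx]); print("front edge yaw",yaw,"res mm",(((L[:,:2]-[x0,y0])@n)*1e3).round(1)[::6])
b=np.array([(u,np.nonzero(m[230:290,u])[0][-1]+230.5) for u in range(370,500,4)])
r=plane(b,.05,C)[:,:2]; rv=cv2.fitLine(r.astype(np.float32),cv2.DIST_HUBER,0,.001,.001).ravel(); print("end edge angle",np.degrees(np.arctan2(rv[1],rv[0])))
ey=np.array([vx,vy]); a=np.array([x0,y0]); ye=np.median((r)@ey)  # y of right end
org=a+ey*(ye+.135-a@ey)-n*.022
print("shelf origin",org.round(4),"bay",(org-.092*ey).round(4))
g=im[:,:,1].astype(int)
for v in(30,60,90,180): print(v,g[v,288:366].tolist())
# foot & tab
gm=cv2.inRange(hsv,(45,100,20),(80,255,255)); vv,uu=np.nonzero((gm>0)&(d>0)); P=pts(np.c_[uu,vv],d[vv,uu],C)
s=(vv<300)&(P[:,2]<.135); print("foot z",np.median(P[s][:,2]),cv2.minAreaRect(P[s][:,:2].astype(np.float32)))
F=[]
for v in range(220,290,3):
    k=np.nonzero(gm[v,280:360])[0]+280; F.append((k[0]-.5,v,k[-1]+.5,v))
F=np.array(F); h=np.median(P[s][:,2])
for q in(F[:,:2],F[:,2:]):
    p=plane(q,h,C)[:,:2]; f=cv2.fitLine(p.astype(np.float32),cv2.DIST_HUBER,0,.001,.001).ravel(); f=f if f[1]>0 else f*[-1,-1,1,1]; print("foot side yaw",np.degrees(np.arctan2(-f[0],f[1])),"shelf x",((p-org)@n*1e3).round(1)[::5])
E
python3 m2.py
```

```text
front edge yaw 7.901665 res mm [-0.   0.1  1.  -0.1  0.1 -0.4 -0.6 -0.3  0.8 -0.3  0. ]
end edge angle 7.037589
shelf origin [0.451  0.0129] bay [ 0.4637 -0.0782]
30 [152, 152, 161, 170, 170, 171, 170, 171, 169, 160, 151, 143, 157, 165, 172, 173, 175, 176, 175, 176, 176, 175, 176, 176, 176, 174, 177, 177, 176, 177, 177, 165, 134, 128, 153, 165, 168, 168, 168, 167, 169, 169, 169, 172, 170, 168, 166, 168, 166, 157, 145, 140, 156, 168, 171, 173, 176, 176, 174, 174, 175, 173, 174, 173, 172, 175, 174, 175, 173, 175, 176, 169, 148, 110, 72, 58, 72, 87]
60 [162, 154, 154, 163, 171, 171, 172, 171, 173, 171, 174, 163, 159, 167, 174, 174, 177, 178, 179, 178, 176, 178, 178, 178, 180, 179, 178, 181, 184, 179, 181, 174, 157, 144, 160, 169, 168, 169, 169, 169, 168, 169, 170, 171, 171, 169, 168, 164, 161, 147, 128, 135, 157, 172, 174, 179, 180, 179, 177, 177, 177, 176, 176, 175, 175, 176, 178, 177, 177, 178, 175, 158, 126, 78, 50, 63, 71, 81]
90 [168, 160, 150, 157, 168, 171, 170, 169, 172, 172, 170, 165, 151, 155, 173, 175, 179, 180, 181, 180, 179, 177, 178, 180, 181, 179, 179, 179, 180, 182, 180, 178, 163, 129, 115, 136, 159, 168, 169, 168, 169, 171, 170, 171, 168, 167, 167, 160, 150, 146, 141, 146, 164, 175, 179, 179, 180, 181, 180, 177, 178, 180, 177, 178, 175, 179, 179, 178, 180, 178, 173, 149, 108, 70, 59, 72, 83, 86]
180 [162, 163, 162, 163, 150, 111, 78, 77, 80, 79, 78, 80, 77, 78, 81, 79, 83, 80, 84, 78, 81, 80, 78, 75, 79, 78, 80, 74, 77, 78, 76, 76, 76, 78, 73, 71, 81, 74, 74, 79, 79, 78, 76, 77, 75, 75, 70, 78, 75, 73, 74, 74, 75, 71, 71, 79, 83, 96, 99, 99, 102, 102, 100, 104, 103, 99, 102, 101, 98, 88, 69, 45, 43, 42, 48, 51, 49, 46]
foot z 0.12176540937398818 ((0.4561534523963928, -0.09006548672914505), (0.025730399414896965, 0.04748125374317169), 7.0897746086120605)
foot side yaw 4.304082065293616 shelf x [-19.7 -17.7 -21.9 -21.6 -20.7]
foot side yaw 7.149252070869655 shelf x [4.2 3.7 3.8 3.3 3.4]
```

```bash
cat >> m2.py <<'E'
print("---")
for h in(.0505,.0545):
    p=plane([(321,30),(321,60),(322,90),(339,30),(338,60),(337,90)],h,C)[:,:2]; print(h,"slot edges shelf x mm",((p-org)@n*1e3).round(1),"y",((p-org)@ey*1e3).round(0))
p=plane([(299,30),(300,60),(300,90)],.0545,C)[:,:2]; print("front lip outer",((p-org)@n*1e3).round(1))
p=plane([(293,180),(293,200)],.049,C)[:,:2]; print("bay front outer",((p-org)@n*1e3).round(1))
E
python3 m2.py | sed -n '/---/,$p'
python3 - <<'E'
from h import *
delta([.4637,-.0782,.15],97.7)
C=cal("scene"); im,d=bot.camera("scene"); np.savez("s2.npz",im=im,d=d)
E
```

```text
---
0.0505 slot edges shelf x mm [-6.  -6.2 -5.7  5.9  5.3  4.6] y [29. 10. -9. 29. 10. -9.]
0.0545 slot edges shelf x mm [-6.1 -6.2 -5.7  5.7  5.   4.4] y [ 28.   9.  -9.  28.   9. -10.]
front lip outer [-20.4 -20.2 -20.6]
bay front outer [-27.6 -28.1]
t 3.65 pos [ 0.457  -0.0976  0.1888] rot [179.8   0.2  97.2] F [-0.   0.3 -0.8] w 0.0112
dp cm [1.86 0.9  3.88] turn [ 0.17  0.22 -0.48]
```

Slot centre is at shelf x≈-0.3 mm and the foot is centred on the TCP, so the frame is consistent. Moving over the bay, then lowering.

Emit:
drive_tool --motion '[{"angular": [0.2,0.2,-0.5],"dp": [1.85,0.9,0],"fingers": 0},{"angular": [0,0,0],"dp": [0,0,2.0],"fingers": 0},{"angular": [0,0,0],"dp": [0,0,1.5],"fingers": 0},{"angular": [0,0,0],"dp": [0,0,0],"fingers": 0}]'

```text
time: 4.1
tcp_pos: [0.4624, -0.0823, 0.1531]
tcp_rot: [-180.0, 0.1, 97.4]
ft_force: [0.0, -0.0, -0.1]
grip_width: 0.0112
```

Run:
```python
from h import *
delta([.4637,-.0782,.120],97.7)
```

```text
t 4.1 pos [ 0.4624 -0.0823  0.1531] rot [-1.80e+02  1.00e-01  9.74e+01] F [ 0.  -0.  -0.1] w 0.0112
dp cm [0.4  0.19 3.31] turn [-0.05  0.09 -0.28]
```

Emit:
drive_tool --motion '[{"angular": [0,0.1,-0.3],"dp": [0.4,0.2,1.0],"fingers": 0},{"angular": [0,0,0],"dp": [0,0,1.5],"fingers": 0},{"angular": [0,0,0],"dp": [0,0,0.8],"fingers": 0},{"angular": [0,0,0],"dp": [0,0,0],"fingers": 0}]'

```text
time: 4.5
tcp_pos: [0.464, -0.08, 0.1196]
tcp_rot: [180.0, 0.0, 97.6]
ft_force: [0.1, 0.3, -0.8]
grip_width: 0.0111
```

Run:
```python
from h import *
delta([.4637,-.0782,.1144],97.7)
```

```text
t 4.5 pos [ 0.464  -0.08    0.1196] rot [180.    0.   97.6] F [ 0.1  0.3 -0.8] w 0.0111
dp cm [ 0.19 -0.    0.52] turn [ 0.03  0.03 -0.15]
```

Emit:
drive_tool --motion '[{"angular": [0,0,0],"dp": [0,0,0.35],"fingers": 0},{"angular": [0,0,0],"dp": [0,0,0.15],"fingers": 0},{"angular": [0,0,0],"dp": [0,0,0.1],"fingers": 0}]'

```text
time: 4.8
tcp_pos: [0.4645, -0.0805, 0.1143]
tcp_rot: [179.9, 0.1, 97.5]
ft_force: [0.4, 0.5, -1.1]
grip_width: 0.0117
```

Emit:
drive_tool --motion '[{"angular": [0,0,0],"dp": [0,0,0.15],"fingers": 0},{"angular": [0,0,0],"dp": [0,0,0.15],"fingers": 0}]'

```text
time: 5.0
tcp_pos: [0.465, -0.0805, 0.1132]
tcp_rot: [179.8, 0.1, 97.5]
ft_force: [-13.2, 6.3, 50.5]
grip_width: 0.0112
```

Run:
```python
from h import *
delta([.4637,-.0782,.1144],97.7)
C=cal("wrist"); im,d=bot.camera("wrist"); np.savez("w3.npz",im=im,d=d,R=C[2],t=C[3])
im2,_=bot.camera("side"); a=cv2.resize(im[120:420,200:460],None,fx=1.5,fy=1.5); b=cv2.resize(im2[200:290,255:400],None,fx=3,fy=3)
W=np.zeros((450,390+435,3),np.uint8); W[:450,:390]=a; W[:270,390:]=b
cv2.imwrite("pics/w3.png",cv2.resize(W,(800,436)))
```

```text
t 5.0 pos [ 0.465  -0.0805  0.1132] rot [1.798e+02 1.000e-01 9.750e+01] F [-13.2   6.3  50.5] w 0.0112
dp cm [ 0.24 -0.1  -0.12] turn [ 0.22  0.11 -0.15]
```

View pics/w3.png

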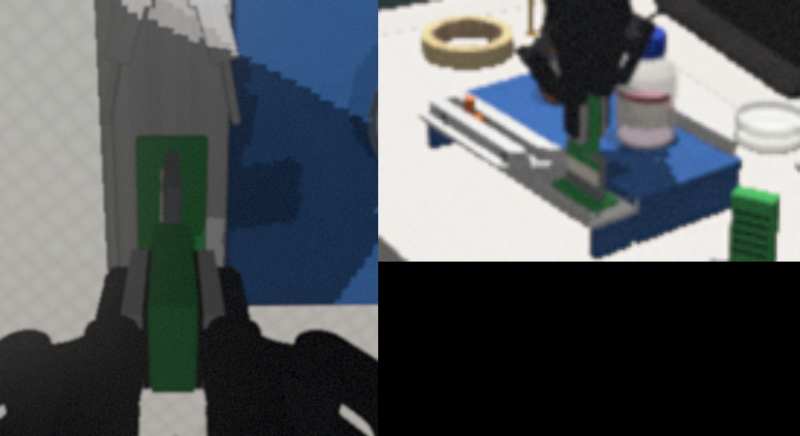

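The foot is down in the bay between the walls (foot at crop (172,190), funnel ahead at (165,60)). There was a 50 N contact on the floor at TCP z=0.1135, so I ease up about 1 mm and begin sliding.

Emit:
drive_tool --motion '[{"angular": [0.2,0.1,-0.1],"dp": [0,-0.1,-0.14],"fingers": 0},{"angular": [0,0,0],"dp": [1.0,0,0],"fingers": 0},{"angular": [0,0,0],"dp": [1.0,0,0],"fingers": 0}]'

```text
time: 5.4
tcp_pos: [0.4616, -0.0604, 0.1154]
tcp_rot: [179.9, 0.1, 97.6]
ft_force: [-0.0, -0.3, -0.6]
grip_width: 0.0115
```

```bash
cat >> h.py <<'E'
def shelf(ty=55,z=.1144,yaw=97.7):
    a=np.radians(7.9); n=np.array([np.cos(a),np.sin(a)]); e=np.array([-n[1],n[0]]); o=np.array([.451,.0129])
    p=bot.get_obs()["tcp_pos"]; q=p[:2]-o; print("shelf x,y mm",(np.array([q@n,q@e])*1e3).round(1)); delta([*(o+e*ty/1e3),z],yaw)
E
python3 -c "
from h import *
shelf()"
```

```text
shelf x,y mm [  0.4 -74. ]
t 5.4 pos [ 0.4616 -0.0604  0.1154] rot [1.799e+02 1.000e-01 9.760e+01] F [-0.  -0.3 -0.6] w 0.0115
dp cm [12.9  -0.12  0.09] turn [ 0.11  0.06 -0.13]
```

Emit:
drive_tool --motion '[{"angular": [0.1,0.1,-0.1],"dp": [1.2,-0.04,0.05],"fingers": 0},{"angular": [0,0,0],"dp": [1.2,0,0],"fingers": 0},{"angular": [0,0,0],"dp": [1.2,0,0],"fingers": 0}]'

```text
time: 5.7
tcp_pos: [0.4555, -0.0211, 0.1145]
tcp_rot: [-180.0, -0.1, 97.7]
ft_force: [0.1, 0.8, -1.0]
grip_width: 0.0115
```

Run:
```python
from h import *
shelf()
C=cal("wrist"); im,d=bot.camera("wrist"); np.savez("w4.npz",im=im,d=d,R=C[2],t=C[3])
cv2.imwrite("pics/w4.png",cv2.resize(im[0:340,200:460],None,fx=1.7,fy=1.7))
```

```text
shelf x,y mm [ -0.2 -34.3]
t 5.7 pos [ 0.4555 -0.0211  0.1145] rot [-1.80e+02 -1.00e-01  9.77e+01] F [ 0.1  0.8 -1. ] w 0.0115
dp cm [ 8.93 -0.01  0.03] turn [-0.03 -0.07  0.  ]
```

View pics/w4.png

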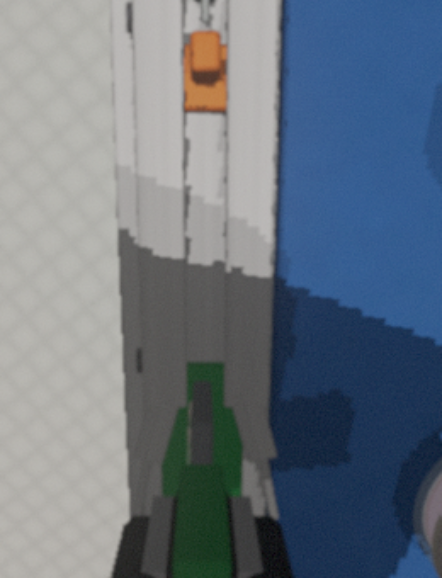

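The foot's front is already under the lips, centred in the slot (205,380), with the orange clip ahead at (205,75). I continue sliding.

Emit:
drive_tool --motion '[{"angular": [0,0,0],"dp": [1.3,0,0],"fingers": 0},{"angular": [0,0,0],"dp": [1.3,0,0],"fingers": 0},{"angular": [0,0,0],"dp": [1.3,0,0],"fingers": 0}]'

```text
time: 6.05
tcp_pos: [0.4494, 0.0215, 0.1145]
tcp_rot: [-179.9, -0.1, 97.8]
ft_force: [-0.2, 0.6, -1.5]
grip_width: 0.011
```

```bash
python3 -c "
from h import *
shelf()"
```

```text
shelf x,y mm [-0.4  8.7]
t 6.05 pos [0.4494 0.0215 0.1145] rot [-1.799e+02 -1.000e-01  9.780e+01] F [-0.2  0.6 -1.5] w 0.011
dp cm [4.63 0.03 0.01] turn [-0.05 -0.1   0.09]
```

Emit:
drive_tool --motion '[{"angular": [0,0,0],"dp": [1.3,0.03,0],"fingers": 0},{"angular": [0,0,0],"dp": [1.0,0,0],"fingers": 0},{"angular": [0,0,0],"dp": [0.6,0,0],"fingers": 0},{"angular": [0,0,0],"dp": [0,0,0],"fingers": 0}]'

```text
time: 6.45
tcp_pos: [0.4449, 0.0543, 0.1145]
tcp_rot: [-179.9, -0.1, 97.9]
ft_force: [0.1, -0.3, -1.0]
grip_width: 0.0118
```

```bash
python3 -c "
from h import *
shelf()"
```

```text
shelf x,y mm [-0.3 41.8]
t 6.45 pos [0.4449 0.0543 0.1145] rot [-1.799e+02 -1.000e-01  9.790e+01] F [ 0.1 -0.3 -1. ] w 0.0118
dp cm [1.32 0.04 0.01] turn [-0.06 -0.1   0.24]
```

Emit:
drive_tool --motion '[{"angular": [0,0,0.2],"dp": [0.4,0.02,0],"fingers": 0},{"angular": [0,0,0],"dp": [0.3,0,0],"fingers": 0}]'

```text
time: 6.65
tcp_pos: [0.4442, 0.0605, 0.1145]
tcp_rot: [-179.9, 0.0, 97.7]
ft_force: [-0.9, -4.7, 1.3]
grip_width: 0.0115
```

Emit:
drive_tool --motion '[{"angular": [0,0,0],"dp": [0.3,0,0],"fingers": 0},{"angular": [0,0,0],"dp": [0.2,0,0],"fingers": 0}]'

```text
time: 6.85
tcp_pos: [0.4437, 0.0644, 0.1147]
tcp_rot: [-179.9, 0.2, 97.6]
ft_force: [-1.1, -6.9, 2.6]
grip_width: 0.0114
```

```bash
python3 -c "
from h import *
shelf()"
```

```text
shelf x,y mm [-0.1 52.1]
t 6.85 pos [0.4437 0.0644 0.1147] rot [-179.9    0.2   97.6] F [-1.1 -6.9  2.6] w 0.0114
dp cm [0.29 0.01 0.03] turn [-0.09  0.2  -0.09]
```

Emit:
drive_tool --motion '[{"angular": [0,0,0],"dp": [0.25,0,0],"fingers": 0},{"angular": [0,0,0],"dp": [0.2,0,0],"fingers": 0}]'

```text
time: 7.05
tcp_pos: [0.4436, 0.067, 0.115]
tcp_rot: [-179.9, 0.5, 97.5]
ft_force: [-1.2, -12.9, 5.2]
grip_width: 0.0112
```

Emit:
drive_tool --motion '[{"angular": [0,0,0],"dp": [0.15,0,0],"fingers": 0}]'

```text
time: 7.15
tcp_pos: [0.4436, 0.0674, 0.1151]
tcp_rot: [-179.9, 0.7, 97.5]
ft_force: [-1.3, -9.5, 0.3]
grip_width: 0.0116
```

Emit:
drive_tool --motion '[{"angular": [0,0.4,0],"dp": [0.2,0,0.03],"fingers": 0},{"angular": [0,0,0],"dp": [0.2,0,0],"fingers": 0}]'

```text
time: 7.35
tcp_pos: [0.4436, 0.0691, 0.1151]
tcp_rot: [-179.9, 0.6, 97.3]
ft_force: [-0.8, -9.3, 2.9]
grip_width: 0.0113
```

Run:
```python
from h import *
shelf()
C=cal("wrist"); im,d=bot.camera("wrist"); np.savez("w5.npz",im=im,d=d,R=C[2],t=C[3])
im2,_=bot.camera("side"); a=cv2.resize(im[90:420,200:460],None,fx=1.7,fy=1.7); b=cv2.resize(im2[190:290,250:400],None,fx=2.3,fy=2.3)
W=np.zeros((561,442+345,3),np.uint8); W[:,:442]=a; W[:230,442:]=b
cv2.imwrite("pics/w5.png",W); shelf()
```

```text
shelf x,y mm [ 0.4 56.7]
t 7.35 pos [0.4436 0.0691 0.1151] rot [-179.9    0.6   97.3] F [-0.8 -9.3  2.9] w 0.0113
dp cm [-0.17 -0.03  0.07] turn [-0.1   0.6  -0.36]
shelf x,y mm [ 0.3 56.8]
t 7.45 pos [0.4435 0.0692 0.1151] rot [-179.9    0.6   97.3] F [ -1.1 -10.    2.3] w 0.0115
dp cm [-0.18 -0.03  0.07] turn [-0.1   0.62 -0.35]
```

View pics/w5.png

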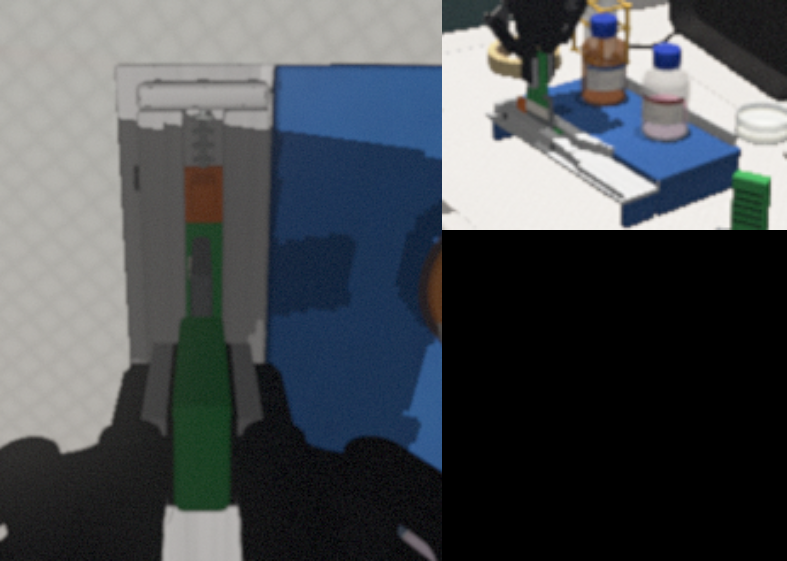

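The foot has met the clip ((204,222) in the crop). Next I compare the clip edge with the shelf's left end (y=+135) and with its rest position in the earlier picture.

```bash
cat > m5.py <<'E'
from h import *
import sys
a=np.radians(7.9); n=np.array([np.cos(a),np.sin(a)]); e=np.array([-n[1],n[0]]); o=np.array([.451,.0129])
for f in sys.argv[1:]:
    z=np.load(f+".npz"); K=cal("wrist"); C=(K[0],K[1],z["R"],z["t"]); im=z["im"]
    hsv=cv2.cvtColor(im,cv2.COLOR_BGR2HSV); m=cv2.inRange(hsv,(3,140,40),(16,255,255)); m[:,:305]=0; m[:,340:]=0
    u=[(c,np.nonzero(m[:260,c])[0][-1]+.5) for c in range(312,330) if m[:260,c].any()]
    for h in(.046,.05): p=plane(u,h,C)[:,:2]-o; print(f,h,"clip near edge y mm",np.median(p@e*1e3).round(1),"x",np.median(p@n*1e3).round(1))
    b=cv2.inRange(hsv,(100,140,20),(120,255,255)); 
    if b[60:,365:440].any():
        u=[(c,np.nonzero(b[:,c])[0][0]-.5) for c in range(370,430)]; p=plane(u,.05,C)[:,:2]-o; print("board top-of-image edge y",np.median(p@e*1e3).round(1),u[0])
    g=cv2.inRange(hsv,(45,100,15),(80,255,255)); u=[(c,np.nonzero(g[:,c])[0][0]-.5) for c in range(313,328)]; p=plane(u,.046,C)[:,:2]-o; print("foot front y (at z .046)",np.median(p@e*1e3).round(1))
E
python3 m5.py w4 w5
```

```text
w4 0.046 clip near edge y mm 73.0 x -0.1
w4 0.05 clip near edge y mm 72.4 x -0.1
board top-of-image edge y 101.7 (370, np.float64(-0.5))
foot front y (at z .046) -3.6
w5 0.046 clip near edge y mm 83.0 x 0.4
w5 0.05 clip near edge y mm 84.2 x 0.4
board top-of-image edge y 132.1 (370, np.float64(129.5))
foot front y (at z .046) 81.9
```

```bash
cat > tilt.py <<'E'
from h import *
import sys
a=np.radians(7.9); n=np.array([np.cos(a),np.sin(a)]); e=np.array([-n[1],n[0]]); o=np.array([.451,.0129])
for f in sys.argv[1:]:
    z=np.load(f+".npz"); K=cal("wrist"); C=(K[0],K[1],z["R"],z["t"]); im,d=z["im"],z["d"]
    hsv=cv2.cvtColor(im,cv2.COLOR_BGR2HSV); g=cv2.erode(cv2.inRange(hsv,(45,100,15),(80,255,255)),np.ones((3,3),np.uint8))
    g[:,:300]=0; g[:,345:]=0
    v,u=np.nonzero((g>0)&(d>0)); P=pts(np.c_[u,v],d[v,u],C); y=(P[:,:2]-o)@e*1e3; zz=P[:,2]*1e3
    for nm,s in(("tabtop",zz>zz.max()-8),("foot",zz<52)):
        if s.sum()>20: A=np.polyfit(y[s],zz[s],1); print(f,nm,s.sum(),"y",y[s].min().round(1),y[s].max().round(1),"z",zz[s].min().round(1),zz[s].max().round(1),"slope deg",np.degrees(np.arctan(A[0])).round(1))
    s=(zz>90)&(zz<125)   # tab front (left) face
    if s.sum()>20: A=np.polyfit(zz[s],y[s],1); print("tab left face lean deg",np.degrees(np.arctan(A[0])).round(1),"y at z100",np.polyval(A,100).round(1))
E
python3 tilt.py w3 w4 w5
```

```text
w3 tabtop 2020 y -105.1 -80.2 z 128.8 136.8 slope deg -4.9
w3 foot 1569 y -256.7 -64.3 z 5.0 48.5 slope deg 5.0
tab left face lean deg 0.7 y at z100 -81.2
w4 tabtop 2003 y -45.6 -20.2 z 130.3 138.3 slope deg -4.3
w4 foot 889 y -50.5 -4.2 z 45.4 49.5 slope deg 0.1
tab left face lean deg 0.6 y at z100 -21.1
w5 tabtop 1983 y 46.5 71.2 z 131.1 139.1 slope deg -5.9
w5 foot 210 y 49.3 81.3 z 44.7 49.5 slope deg -2.7
tab left face lean deg 3.4 y at z100 68.6
```

Travel reads about 10 mm, but the holder has pivoted about 3° in the grip, so the foot lags. I turn the tool to bring the foot forward and feel for the hard stop.

Emit:
drive_tool --motion '[{"angular": [0,1.5,-0.2],"dp": [0.15,0,0.02],"fingers": 0},{"angular": [0,1.5,0],"dp": [0.15,0,0],"fingers": 0}]'

```text
time: 7.65
tcp_pos: [0.4435, 0.0703, 0.1152]
tcp_rot: [-179.9, -2.1, 97.5]
ft_force: [-1.4, -7.9, 0.4]
grip_width: 0.0114
```

```bash
python3 - <<'E'
from h import *
C=cal("wrist"); im,d=bot.camera("wrist"); np.savez("w6.npz",im=im,d=d,R=C[2],t=C[3]); shelf()
E
python3 m5.py w6; python3 tilt.py w6
```

```text
shelf x,y mm [ 0.5 57.8]
t 7.7 pos [0.4435 0.0702 0.1152] rot [-179.9   -2.2   97.5] F [-0.8 -7.6  0.7] w 0.0118
dp cm [-0.29 -0.04  0.07] turn [-0.11 -2.22 -0.23]
w6 0.046 clip near edge y mm 82.8 x 0.4
w6 0.05 clip near edge y mm 83.8 x 0.4
board top-of-image edge y 131.9 (370, np.float64(137.5))
foot front y (at z .046) 81.9
w6 tabtop 2070 y 46.8 71.8 z 131.0 139.0 slope deg -6.1
w6 foot 177 y 51.6 81.4 z 45.4 49.3 slope deg -3.2
tab left face lean deg 3.7 y at z100 69.0
```

The clip stays put while force holds at about 8–10 N, above the spring's 7 N, which suggests the hard stop. The grip pivots at that load, so I press the foot flat onto the floor to firm it up, then push again.

Emit:
drive_tool --motion '[{"angular": [0,0,0],"dp": [0.1,-0.03,0.12],"fingers": 0},{"angular": [0,0,0],"dp": [0.1,0,0.08],"fingers": 0}]'

```text
time: 7.9
tcp_pos: [0.4439, 0.0701, 0.1145]
tcp_rot: [-180.0, -2.0, 97.3]
ft_force: [-7.9, -8.7, 25.3]
grip_width: 0.0116
```

```bash
python3 - <<'E'
from h import *
C=cal("wrist"); im,d=bot.camera("wrist"); np.savez("w7.npz",im=im,d=d,R=C[2],t=C[3]); shelf()
E
python3 m5.py w7; python3 tilt.py w7
```

```text
shelf x,y mm [ 0.7 57.7]
t 7.95 pos [0.4438 0.0702 0.1145] rot [-180.    -2.    97.3] F [-6.2 -8.7 19.5] w 0.011
dp cm [-0.27 -0.07  0.  ] turn [-0.03 -1.97 -0.37]
w7 0.046 clip near edge y mm 82.8 x 0.6
w7 0.05 clip near edge y mm 83.9 x 0.6
board top-of-image edge y 131.9 (370, np.float64(136.5))
foot front y (at z .046) 81.7
w7 tabtop 2027 y 46.7 71.6 z 130.4 138.4 slope deg -5.7
w7 foot 164 y 51.7 81.3 z 44.4 48.5 slope deg -3.2
tab left face lean deg 3.6 y at z100 68.8
```

Emit:
drive_tool --motion '[{"angular": [0,1.0,0.2],"dp": [0.25,-0.03,0.08],"fingers": 0},{"angular": [0,0.5,0],"dp": [0.25,0,0.08],"fingers": 0}]'

```text
time: 8.15
tcp_pos: [0.4435, 0.0723, 0.1148]
tcp_rot: [180.0, -3.0, 97.0]
ft_force: [-6.8, -17.0, 20.4]
grip_width: 0.0111
```

```bash
python3 - <<'E'
from h import *
C=cal("wrist"); im,d=bot.camera("wrist"); np.savez("w8.npz",im=im,d=d,R=C[2],t=C[3]); shelf()
for _ in range(6): bot.camera("side")
shelf()
E
python3 m5.py w8; python3 tilt.py w8
```

```text
shelf x,y mm [ 0.7 59.8]
t 8.2 pos [0.4435 0.0722 0.1148] rot [180.  -3.  97.] F [ -5.  -15.5  17.3] w 0.0114
dp cm [-0.48 -0.07  0.01] turn [ 0.04 -3.03 -0.69]
shelf x,y mm [ 0.7 59.8]
t 8.5 pos [0.4435 0.0722 0.1148] rot [180.  -3.  97.] F [ -6.4 -15.7  18.8] w 0.0112
dp cm [-0.48 -0.07  0.01] turn [ 0.04 -3.01 -0.68]
w8 0.046 clip near edge y mm 83.2 x 0.8
w8 0.05 clip near edge y mm 84.2 x 0.8
board top-of-image edge y 131.9 (370, np.float64(143.5))
foot front y (at z .046) 82.0
w8 tabtop 2066 y 48.8 73.5 z 131.2 139.0 slope deg -6.3
w8 foot 164 y 52.5 81.4 z 44.5 48.8 slope deg -3.6
tab left face lean deg 4.3 y at z100 70.2
```

Hard stop confirmed: push rose to 16 N with the clip edge unmoved and steady. The holder still leans about 4°, so I roll it upright about its foot while keeping the load on.

Emit:
drive_tool --motion '[{"angular": [0,2.0,0.3],"dp": [0.05,-0.05,0.06],"fingers": 0},{"angular": [0,2.0,0],"dp": [-0.05,0,0.06],"fingers": 0}]'

```text
time: 8.7
tcp_pos: [0.4432, 0.0705, 0.1142]
tcp_rot: [180.0, -6.8, 96.7]
ft_force: [-0.8, -7.6, -1.5]
grip_width: 0.0114
```

```bash
python3 - <<'E'
from h import *
C=cal("wrist"); im,d=bot.camera("wrist"); np.savez("w9.npz",im=im,d=d,R=C[2],t=C[3]); shelf()
E
python3 m5.py w9; python3 tilt.py w9
```

```text
shelf x,y mm [ 0.3 57.7]
t 8.75 pos [0.4433 0.0701 0.1141] rot [180.   -6.9  96.7] F [-1.  -7.7  4.9] w 0.0115
dp cm [-0.27 -0.02 -0.06] turn [ 0.07 -6.89 -1.04]
w9 0.046 clip near edge y mm 83.3 x 0.7
w9 0.05 clip near edge y mm 84.1 x 0.7
board top-of-image edge y 131.6 (370, np.float64(148.5))
foot front y (at z .046) 81.0
w9 tabtop 2171 y 45.4 70.6 z 130.5 138.3 slope deg -5.2
w9 foot 50 y 53.3 72.4 z 45.4 48.2 slope deg -2.9
tab left face lean deg 2.7 y at z100 68.5
```

Emit:
drive_tool --motion '[{"angular": [0,2.0,0.3],"dp": [-0.03,0,0.05],"fingers": 0},{"angular": [0,1.5,0.3],"dp": [0.05,0,0.06],"fingers": 0}]'

```text
time: 8.95
tcp_pos: [0.4435, 0.0683, 0.1133]
tcp_rot: [-179.9, -10.2, 96.0]
ft_force: [-4.7, -13.1, 7.8]
grip_width: 0.0115
```

```bash
python3 - <<'E'
from h import *
C=cal("wrist"); im,d=bot.camera("wrist"); np.savez("w10.npz",im=im,d=d,R=C[2],t=C[3]); shelf()
E
python3 m5.py w10; python3 tilt.py w10
```

```text
shelf x,y mm [ 0.2 55.8]
t 9.0 pos [0.4435 0.0682 0.1132] rot [-179.9  -10.3   95.9] F [-3.3 -9.8  8.4] w 0.0114
dp cm [-0.06 -0.02 -0.13] turn [  0.05 -10.27  -1.77]
w10 0.046 clip near edge y mm 82.7 x 0.6
w10 0.05 clip near edge y mm 83.3 x 0.6
board top-of-image edge y 131.5 (370, np.float64(151.5))
foot front y (at z .046) 82.1
w10 tabtop 2198 y 42.1 67.2 z 129.1 137.0 slope deg -3.2
w10 foot 171 y 54.9 81.4 z 44.5 47.9 slope deg -0.6
tab left face lean deg 0.4 y at z100 66.4
```

Now it is upright and flat on the floor, still at the stop. I apply a final firm push and correct the small yaw drift.

Emit:
drive_tool --motion '[{"angular": [0,0.4,-0.8],"dp": [0.12,0,0.05],"fingers": 0},{"angular": [0,0.4,-0.6],"dp": [0.15,0,0.04],"fingers": 0}]'

```text
time: 9.2
tcp_pos: [0.4437, 0.0683, 0.1132]
tcp_rot: [179.9, -10.8, 97.2]
ft_force: [-1.8, -10.3, 5.7]
grip_width: 0.0112
```

```bash
python3 - <<'E'
from h import *
C=cal("wrist"); im,d=bot.camera("wrist"); np.savez("w11.npz",im=im,d=d,R=C[2],t=C[3]); shelf()
for _ in range(14): im2,_=bot.camera("scene")
shelf()
C=cal("wrist"); imw,dw=bot.camera("wrist"); np.savez("w12.npz",im=imw,d=dw,R=C[2],t=C[3])
a=cv2.resize(imw[90:420,200:460],None,fx=1.5,fy=1.5); b=cv2.resize(im2[140:300,150:400],None,fx=1.6,fy=1.6)
W=np.zeros((495,790,3),np.uint8); W[:,:390]=a; W[:256,390:]=b; cv2.imwrite("pics/w11.png",W)
E
python3 m5.py w11 w12; python3 tilt.py w11 w12
```

```text
shelf x,y mm [ 0.4 55.9]
t 9.25 pos [0.4438 0.0683 0.1132] rot [179.9 -10.8  97.3] F [ -2.1 -11.5   5.1] w 0.011
dp cm [-0.07 -0.04 -0.13] turn [  0.19 -10.78  -0.46]
shelf x,y mm [ 0.4 56. ]
t 9.95 pos [0.4437 0.0684 0.1133] rot [179.9 -10.7  97.2] F [ -2.1 -11.    4.5] w 0.0112
dp cm [-0.07 -0.04 -0.13] turn [  0.18 -10.75  -0.5 ]
w11 0.046 clip near edge y mm 82.8 x 0.5
w11 0.05 clip near edge y mm 83.3 x 0.5
board top-of-image edge y 131.4 (370, np.float64(154.5))
foot front y (at z .046) 82.2
w12 0.046 clip near edge y mm 82.8 x 0.6
w12 0.05 clip near edge y mm 83.4 x 0.5
board top-of-image edge y 131.4 (370, np.float64(153.5))
foot front y (at z .046) 82.2
w11 tabtop 2142 y 41.9 67.0 z 129.3 137.3 slope deg -2.3
w11 foot 143 y 55.6 81.5 z 43.6 47.8 slope deg -0.8
tab left face lean deg 0.4 y at z100 66.4
w12 tabtop 2167 y 41.7 67.3 z 129.4 137.2 slope deg -2.3
w12 foot 150 y 55.6 81.5 z 43.8 47.6 slope deg -0.8
tab left face lean deg 0.3 y at z100 66.5
```

View pics/w11.png

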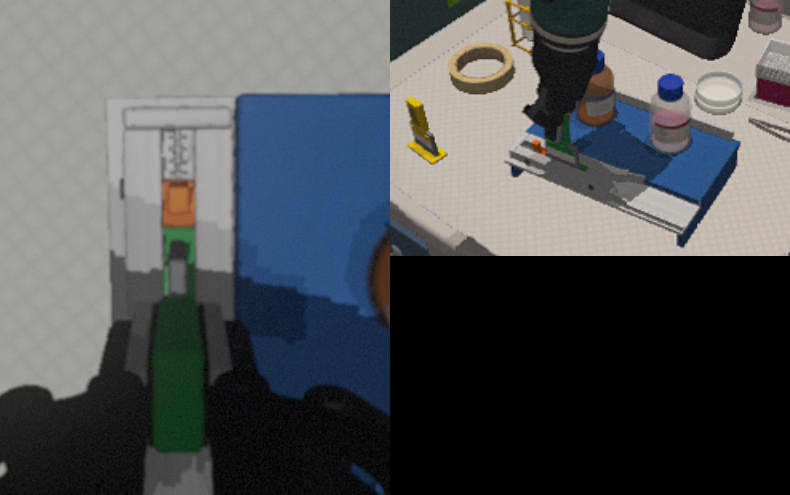

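The foot sits against the clip at (178,228). Push has been steady at 11 N for 0.7 s, and the bottles, tape and yellow holder look undisturbed. Handing in.

```bash
python3 -c "
from h import *
print(bot.close_job()); o=bot.get_obs(); print(o['time'],o['tcp_pos'],o['ft_force'])"
```

```text
the job is handed in; nothing more can be done
None
the job is handed in; nothing more can be done
```

The small green holder is in the rail and fully home against the orange clip. I handed the job in at about 10 s with the gripper still holding it pressed there. I set its foot down in the open bay, slid it left under the lips to the clip and pushed it to the stop.

**Evidence that it is home:**
- The clip moved 9.8 mm by the pictures, against 10 mm expected; that reading is good to about ±1 mm.
- Raising the push from about 8 N to 16 N did not move the clip any further.
- In the last check the push was steady at about 11 N for 0.7 s, against the spring's 7 N. The holder stood within 1° of upright, flat on the rail floor.

**What did not go cleanly:**
- **Pressing down:** the foot met the bay floor harder than meant, with about 50 N at the wrist; I backed off at once.
- **Pivoting:** the holder turned about 4° in the grip during the push. I set it upright again, so the tool ends tilted about 11°.
- **Measurement:** the shelf's left end read 2.9–3.6 mm short of its nominal position. I therefore judged home from clip travel and force, not from position alone.

In the last scene picture the bottles, tape and yellow holder looked where they were. The beaker was outside that crop, but the arm never went near it.

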